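Bring a tube rotator's loading mark to the top

TASK

Two tube rotators stand on the lab bench. On the one carrying the red-capped tubes, turn the wheel by hand until its yellow loading mark, now out of sight from above, low on one side, stands at the very top, and leave the wheel at rest there. Do not turn the wheel with the purple-capped tubes.

Things in the scene. Friction and masses are not known exactly. Their poses are not given: they have to be found in the camera images.
- red_rotator: Tube rotator with RED caps, fixed; stands left or right. Origin: underside centre, on the bench; x level along the axle, away from the robot (yaw within 0.25 rad), z up. White base 170x150x16 mm; motor box x -85 to -15, 110 wide, 153 high. On its far side an upright teal disc wheel, radius 90, 12 thick, centred at x 55, y 0, z 125 mm (top at z 215).
- red_wheel (a joint): Angle of the red-capped wheel, rad: 0 = mark at the very top, positive = mark turned from the top towards the rotator's -y (robot's right). Starts between 1.55 and 2.3, so the top must be moved to +y (left). No stops; light drag (0.2 N at the rim): follows a fingertip, stops within a fraction of a second, stays where left.
- red_mark (a point): Yellow mark on the red-capped wheel: stripe 16 mm wide over the tread and 28 mm down both faces; point on the tread, 90 mm from the wheel centre, z outwards, x along the axle. Six tubes at 48 mm radius: caps 17 mm wide stand 18 mm out of the far face, tubes 56 mm out of the near face. Beyond 57 mm radius the disc is bare: pinch its 12 mm from above or rub the tread.
- purple_mark (a point): The same yellow mark on the other rotator, of the same build and sizes but with PURPLE caps; that wheel is to be left as it is. The point is on its tread, 90 mm from its wheel centre; z outwards along the radius, x along its axle.

How it is judged (in metres and radians):
At the end, for the whole second after the job is handed in: The yellow mark of the red-capped wheel is within 0.2 rad (11 degrees) of the very top and the wheel is at rest (under 0.05 rad/s) (angle between red_mark's own z axis and vertical below 0.2 rad and velocity of joint red_wheel between -0.05 and 0.05 rad/s); the robot touches nothing.
It fails at once if the purple-capped wheel is turned (its mark moves more than 15 mm) (distance of purple_mark from where it was at the start of the episode above 0.015 m).
It also fails if it takes over 35 s, if anything falls off the work surface, if the arm or the gripper's body presses on something with over 40 N, if the wrist force passes 120 N, or if a joint passes its speed limit or range.

ROBOT

A 6-joint arm with a two-finger parallel gripper is mounted at the origin on the work surface. World frame = base frame: x ahead of the robot, y to its left, z up, the work surface at z = 0. Lengths are in mm, angles in rad, forces in N, time in s.
With the tool pointing down it reaches from about 275 to 825 mm from the base axis. Payload 4.9 kg.
Tool frame: the origin (TCP) lies between the finger pads; the fingertips stand 17 mm ahead of it and the grasp point (between the pads) lies 2 mm behind it; z points along the fingers, y is the line along which they close (so a half turn about z gives the same grasp; the last joint's range is limited). The gripper opens to 85 mm and grips with 20 to 120 N. Pads are 22 mm wide; open, the fingers measure 114 mm over their backs; the gripper's body (76 mm by 85 mm) begins 54 mm behind the grasp point. The pads swing forward as they close: fully open they stand 13 mm farther back than shut.
Start: joints at [1.162, 0.326, -0.193, 1.052, 0, 1.437], TCP at [149.239, 529.383, 248.281] pointing down, gripper open.
Joint ranges: [-2.65, 2.65], [-0.97, 1.79], [-1.3, 1.35], [-1.93, 2.1], [-1.47, 1.37], [-3.14, 3.14]. Speed limits (rad/s): [2.57, 2.57, 3.14, 3.14, 3.14, 3.14].

INTERFACE

Orientations are given as [roll, pitch, yaw] about the fixed x, y, z axes, in that order (R = Rz(yaw) Ry(pitch) Rx(roll)).
In Python, from bench import move_ptp, movel, move_j, grip, dwell, solve_ik, capture, camera_model, IKError, sign_off, spot_in, regions_of, place_of, read_t, read_qpos, read_joint_velocities, read_effort, read_tcp_pos, read_orientation, read_contact_force, read_wrist_torque, read_opening, read_gripper_force gives the robot as it stands. Calls block until the motion is done:
- move_ptp(position, orientation): joint-space move of the TCP to a pose.
- movel(position, rot=None, max_speed=150, threshold=None): straight line of the TCP; rot=None keeps the orientation; max_speed is the mean speed in mm/s. With threshold (N) it stops when the force on the tool has changed by that much, and returns True; else False.
- move_j(angles): joint-space move.
- grip(opening, effort=None): opening from 0.0 (shut) to 1.0 (fully open); effort is the grip in N (None keeps the last); returns when the fingers have stopped.
- dwell(seconds).
- solve_ik(position, orientation): joint angles nearest the present ones, or None.
- capture(name): name is "side" or "top" or "wrist"; returns (picture, depth): 480x640x3 uint8, blue, green, red; 480x640 float32, mm along the optical axis (not along the pixel's ray), 0 where there is no reading.
- camera_model(name): a dict with "K" (3x3 intrinsics, pixels), "position" and "rotation" of the camera in the world. Camera axes: x right, y up, looking along -z (the intrinsics and any distortion apply to the point x, -y, -z); pixel columns grow to the right and rows downward; lengths in mm; the calibration is good to about 2 mm. A picture is of the moment at which its call begins: read the wrist's pose just before it. camera_model takes no time and is no camera call; for the wrist camera it gives the pose at the moment of the call.
A pose or a line that the arm cannot do raises IKError and nothing moves.
- sign_off(): hands the job in; it is judged then, once.
Trained networks look in the newest picture that a camera, given by its name, has taken for a name from the list of things; names that differ only in an ending like _2 or _b are one class to them, and where a whole thing is asked for, a point or a joint stands for the part that bears it (a point fixed in the world has none). Each returns a list of dicts, best first, with "score" (0 to 1); they miss things now and then, are a little off and sometimes report something else, mostly with a low value. They report only what shows in the picture. A call takes as long as a camera call.
- spot_in(camera, name): "point" ([x, y, z] in mm, in the coordinates of the camera as it stood for that picture, good to about 4 mm: the middle of the surface that is visible of it).
- regions_of(camera, name): "pixels" (480x640 bool, what is visible of it).
- place_of(camera, name): "point" ([x, y, z] in mm, in the coordinates of the camera as it stood for that picture, good to about 4 mm: a listed point, or the origin of a listed thing).
Readings, each from a call of its own:
- read_t(): time.
- read_qpos(): joint angles.
- read_joint_velocities(): joint speeds.
- read_effort(): joint torques, N m.
- read_tcp_pos(): TCP position.
- read_orientation(): TCP orientation.
- read_contact_force(): force on the tool from outside, world axes, zero at the start.
- read_wrist_torque(): the same for the moment, N m.
- read_opening(): opening from 0.0 (shut) to 1.0 (fully open).
- read_gripper_force(): force on a finger pad.
Only numpy, scipy, OpenCV 4.12 (cv2) and the standard library are available. Lean on these libraries where they do the work, as an engineer would, in place of code of your own. Each camera call takes 0.05 s, during which the arm holds its last target. There are 200 camera calls.

## Working session

There is one attempt and no reset: what is moved stays moved. The work goes in short steps, each a Python script; the robot and the scene stay as the last script left them, time stands still between calls to the robot, and variables do not carry over. Pictures are saved under pics/ and viewed, at most 10 in all, crops included, and the job is handed in when it is done.

```bash
mkdir -p pics
cat > h.py <<'E'
import numpy as np, cv2
from bench import *
def w(cam,p,m=None):
    m=m or camera_model(cam); return np.array(m["position"])+np.array(m["rotation"])@np.array(p)
def cloud(cam,d,mask=None):
    m=camera_model(cam);K=np.array(m["K"]);v,u=np.nonzero((d>0) if mask is None else (mask&(d>0)));z=d[v,u]
    P=np.c_[(u-K[0,2])/K[0,0]*z,-(v-K[1,2])/K[1,1]*z,-z]
    return P@np.array(m["rotation"]).T+np.array(m["position"])
E
python3 - <<'E'
from h import *
ims=[]
for c in("side","top"):
    im,d=capture(c);ims.append(im);print(c,camera_model(c))
    for n in("red_rotator","red_mark","purple_mark"):
        for r in place_of(c,n)[:3]:print(n,round(r["score"],2),w(c,r["point"]).round(0))
    for r in regions_of(c,"red_wheel")[:2]:
        P=cloud(c,d,r["pixels"]);print("wheel",r["score"],len(P),P.min(0).round(),P.max(0).round(),np.median(P,0).round())
cv2.imwrite("pics/a.png",cv2.resize(np.vstack(ims),(400,600)))
cv2.imwrite("pics/b.png",ims[1]);cv2.imwrite("pics/s.png",ims[0]);print(read_t())
E
```

```text
side {'K': array([[439.22511583,   0.        , 321.95812211],
       [  0.        , 439.22511583, 230.7054662 ],
       [  0.        ,   0.        ,   1.        ]]), 'position': array([419.56542232, 445.52468224, 621.58623531]), 'rotation': array([ 0.77142142,  0.0111806 , -2.87148003])}
red_rotator 0.62 [3014. 3040. 3216.]
red_mark 0.63 [2978. 3003. 3180.]
purple_mark 0.55 [1958. 1984. 2160.]Traceback (most recent call last):
  File "<stdin>", line 8, in <module>
  File "h.py", line 8, in cloud
    return P@np.array(m["rotation"]).T+np.array(m["position"])
           ~~~~~~~~~~~~~~~~~~~~~~~~~~~^~~~~~~~~~~~~~~~~~~~~~~~
ValueError: operands could not be broadcast together with shapes (3539,) (3,)
```

Rotation is rpy; convert it.

```bash
cat > h.py <<'E'
import numpy as np, cv2
from scipy.spatial.transform import Rotation as R
from bench import *
def w(cam,p,m=None):
    m=m or camera_model(cam); return np.array(m["position"])+R.from_euler("xyz",m["rotation"]).apply(p)
def cloud(cam,d,mask=None):
    m=camera_model(cam);K=np.array(m["K"]);v,u=np.nonzero((d>0) if mask is None else (mask&(d>0)));z=d[v,u]
    return w(cam,np.c_[(u-K[0,2])/K[0,0]*z,-(v-K[1,2])/K[1,1]*z,-z],m)
E
python3 - <<'E'
from h import *
ims=[]
for c in("side","top"):
    im,d=capture(c);ims.append(im);print(c,camera_model(c))
    for n in("red_rotator","red_mark","purple_mark"):
        for r in place_of(c,n)[:3]:print(n,round(r["score"],2),w(c,r["point"]).round(0))
    for r in regions_of(c,"red_wheel")[:2]:
        P=cloud(c,d,r["pixels"]);print("wheel",r["score"],len(P),P.min(0).round(),P.max(0).round(),np.median(P,0).round())
cv2.imwrite("pics/a.png",cv2.resize(np.vstack(ims),(400,600)));print(read_t())
E
```

```text
side {'K': array([[439.22511583,   0.        , 321.95812211],
       [  0.        , 439.22511583, 230.7054662 ],
       [  0.        ,   0.        ,   1.        ]]), 'position': array([419.56542232, 445.52468224, 621.58623531]), 'rotation': array([ 0.77142142,  0.0111806 , -2.87148003])}
red_rotator 0.75 [ 529. -181.    3.]
red_mark 0.79 [ 563. -282.  123.]
purple_mark 0.72 [536. 250.  69.]
wheel 0.82 3642 [ 512. -458.   -1.] [ 680. -103.  216.] [ 577. -168.  151.]
top {'K': array([[506.51366255,   0.        , 322.8363801 ],
       [  0.        , 506.51366255, 243.39049636],
       [  0.        ,   0.        ,   1.        ]]), 'position': array([392.02173193,  13.90921274, 842.37404395]), 'rotation': array([ 0.23449799, -0.00264158, -1.76274874])}
red_rotator 0.98 [ 529. -179.   -3.]
red_mark 0.62 [ 564. -278.  124.]
purple_mark 0.76 [536. 248.  66.]
wheel 0.89 5589 [ 511. -292.   -3.] [ 660. -101.  216.] [ 571. -181.  154.]
0.75
```

View pics/a.png

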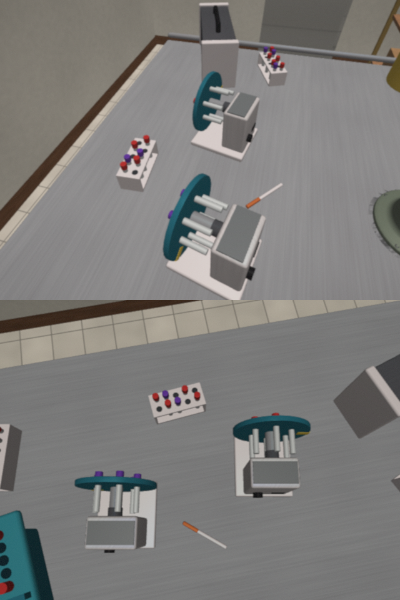

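Red is the right-hand rotator (side view: upper one, wheel at about (207,100)). The top view puts its wheel at (271,427), with a tall box farther right. Next I fit the wheel and check reach along the arc.

```bash
cat >> h.py <<'E'
def pose(phi,r,C,yaw,flip):
    "phi>0 towards -y; tool z inward along radius, tool y along axle"
    a=np.array([np.cos(yaw),np.sin(yaw),0]);l=np.array([-a[1],a[0],0])
    n=np.cos(phi)*np.array([0,0,1])-np.sin(phi)*l
    y=a*flip;z=-n;M=np.c_[np.cross(y,z),y,z]
    return np.array(C)+r*n, R.from_matrix(M).as_euler("xyz")
E
python3 - <<'E'
from h import *
im,d=capture("top")
rg=regions_of("top","red_wheel")[0]["pixels"]
hsv=cv2.cvtColor(im,cv2.COLOR_BGR2HSV)
teal=(hsv[...,0]>80)&(hsv[...,0]<100)&(hsv[...,1]>120)&rg
P=cloud("top",d,cv2.erode(teal.astype(np.uint8),np.ones((2,2)))>0);P=P[(P[:,2]>100)]
print(len(P),P.min(0).round(),P.max(0).round())
T=P[P[:,2]>150];c=T.mean(0);u,s,v=np.linalg.svd(T[:,:2]-c[:2],full_matrices=False);print("c",c.round(1),"dir",v[0],s/np.sqrt(len(T)))
# plan-view middle per y bin
for y in np.arange(-270,-90,15):
    q=P[abs(P[:,1]-y)<7]
    if len(q):print(y,len(q),np.percentile(q[:,0],[2,50,98]).round(1),q[:,2].max().round(1))
yel=(hsv[...,0]>18)&(hsv[...,0]<35)&(hsv[...,1]>110)&cv2.dilate(rg.astype(np.uint8),np.ones((9,9))).astype(bool)
Y=cloud("top",d,yel);print("yel",len(Y),Y.mean(0).round(),Y.min(0).round(),Y.max(0).round())
x,y,ww,h=cv2.boundingRect(rg.astype(np.uint8));cv2.imwrite("pics/c.png",cv2.resize(im[y-30:y+h+30,x-30:x+ww+60],None,fx=3,fy=3))
yaw=np.arctan2(-v[0][0]*np.sign(v[0][1]),abs(v[0][1]));C=np.array([529,-180,125])+55*np.array([np.cos(yaw),np.sin(yaw),0]);print(yaw,C)
for f in(1,-1):
    for phi in(-.9,-.6,-.3,0,.3,.6,.9):
        for r in(82,140):
            q=solve_ik(*map(list,pose(phi,r,C,yaw,f)));print(f,phi,r,None if q is None else np.round(q,2))
E
```

```text
2371 [ 559. -272.  100.] [ 598. -104.  217.]
c [ 577.8 -185.4  187.3] dir [0.19518917 0.98076561] [43.03861158  2.5949768 ]
-270 40 [559.4 560.5 566.1] 174.2
-255 133 [561.3 563.2 571.1] 192.1
-240 163 [563.9 566.  574.4] 203.0
-225 232 [566.8 569.1 577.1] 209.2
-210 231 [569.7 571.7 579.9] 215.0
-195 152 [572.8 575.2 583.5] 217.2
-180 238 [575.8 577.9 585.2] 216.4
-165 269 [578.5 580.4 588.2] 212.7
-150 181 [581.5 583.9 591.7] 209.2
-135 262 [584.4 586.4 594. ] 199.3
-120 231 [587.3 589.4 596.2] 188.0
-105 86 [590.5 591.6 597.2] 168.7
yel 65 [ 560. -263.  125.] [ 557. -277.  116.] [ 563. -250.  133.]
-0.19645033075943347 [ 582.94210868 -190.73540459  125.        ]
1 -0.9 82 [ 0.03  0.71 -0.04  1.09 -0.87  1.92]
1 -0.9 140 [ 0.1   0.72  0.07  1.27 -0.85  2.02]
1 -0.6 82 [-0.1   0.56 -0.11  0.97 -0.6   1.69]
1 -0.6 140 [-0.04  0.54 -0.01  1.12 -0.59  1.75]
1 -0.3 82 [-0.26  0.47 -0.12  0.96 -0.3   1.51]
1 -0.3 140 [-0.23  0.44 -0.03  1.09 -0.3   1.53]
1 0 82 [-0.44  0.47 -0.08  1.02  0.    1.33]
1 0 140 [-0.44  0.44  0.01  1.15  0.    1.33]
1 0.3 82 [-0.6   0.55  0.01  1.15  0.27  1.1
[... 221 characters left out ...]
  1.77  0.65  0.65]
-1 -0.9 82 [ 0.03  0.71 -0.04  1.09 -0.87 -1.22]
-1 -0.9 140 [ 0.1   0.72  0.07  1.27 -0.85 -1.12]
-1 -0.6 82 [-0.1   0.56 -0.11  0.97 -0.6  -1.45]
-1 -0.6 140 [-0.04  0.54 -0.01  1.12 -0.59 -1.39]
-1 -0.3 82 [-0.26  0.47 -0.12  0.96 -0.3  -1.64]
-1 -0.3 140 [-0.23  0.44 -0.03  1.09 -0.3  -1.61]
-1 0 82 [-0.44  0.47 -0.08  1.02  0.   -1.81]
-1 0 140 [-0.44  0.44  0.01  1.15  0.   -1.81]
-1 0.3 82 [-0.6   0.55  0.01  1.15  0.27 -1.99]
-1 0.3 140 [-0.63  0.53  0.11  1.28  0.27 -2.02]
-1 0.6 82 [-0.74  0.7   0.14  1.35  0.5  -2.2 ]
-1 0.6 140 [-0.78  0.71  0.26  1.49  0.49 -2.25]
-1 0.9 82 [-0.84  0.92  0.32  1.62  0.68 -2.45]
-1 0.9 140 [-0.89  0.95  0.47  1.77  0.65 -2.5 ]
```

View pics/c.png

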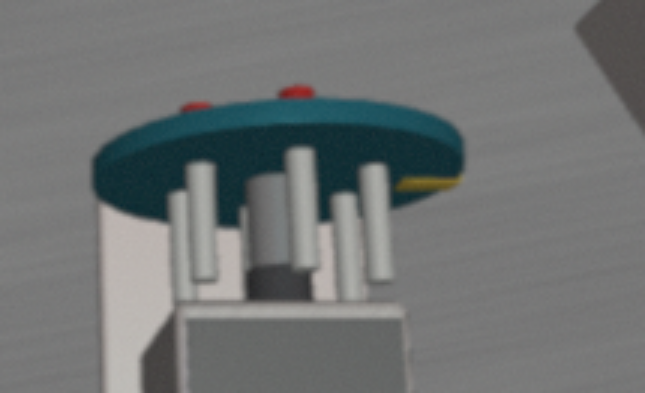

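```bash
cat >> h.py <<'E'
C=np.array([581.5,-190.5,125.]);YAW=-.196
def go(phi,r,speed=100,ptp=False):
    p,o=pose(phi,r,C,YAW,1)
    move_ptp(list(p),list(o)) if ptp else movel(list(p),list(o),max_speed=speed)
def stroke(a,b,r=82):
    go(a,r+45,ptp=True); go(a,r,100)
    grip(0.0,20); print("pinch",read_opening(),read_gripper_force(),np.round(read_contact_force(),1),read_t())
    for ph in np.linspace(a,b,max(2,int(np.ceil(abs(b-a)/.12))+1))[1:]: go(ph,r,80)
    dwell(.3);print("end",np.round(read_contact_force(),1),read_t())
    grip(.45); go(b,r+50,120)
def look(n):
    im,d=capture("top")
    for nm in("red_mark","purple_mark"):
        for q in place_of("top",nm)[:1]:
            p=w("top",q["point"]);l=np.array([-np.sin(YAW),np.cos(YAW),0]);e=p-C
            print(nm,q["score"],p.round(),"ang",np.arctan2(-e@l,e[2]) if nm[0]=="r" else "")
    cv2.imwrite(f"pics/{n}.png",im[150:450,200:600] if 0 else im);print(read_t())
E
python3 - <<'E'
from h import *
p=read_tcp_pos();movel([p[0],p[1],330],max_speed=200);grip(.45)
go(.15,200,ptp=True);print(read_t())
stroke(.15,-.7)
look("d")
E
```

```text
4.9583
pinch 0.13737836678242388 22.435531318187714 [-0.4  0.3  4. ] 6.2917
end [ 4.7  1.7 -1.2] 8.6583
red_mark 0.91 [ 573. -252.  189.] ang 0.7650762165363025
9.75
```

View pics/d.png

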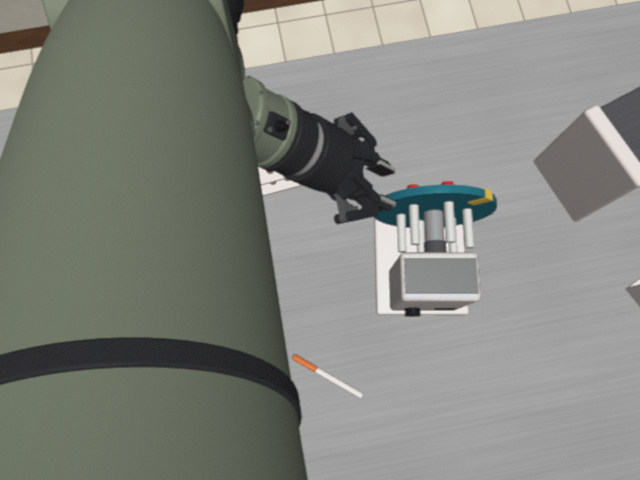

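The first stroke worked. The mark now shows on the upper right of the red wheel at about (482,197), 0.77 rad from the top, which agrees with the 0.85 rad stroke. A second stroke of 0.76 rad should bring it to the top.

Run:
```python
from h import *
go(-.3,165,ptp=True); stroke(.1,-.66)
go(-.66,190,150)
look("e")
im,d=capture("side");print([ (r["score"],w("side",r["point"]).round()) for r in place_of("side","red_mark")+place_of("side","purple_mark")],read_t())
```

```text
pinch 0.13927071903212573 22.698265314102173 [0.2 0.2 3.3] 11.6167
end [ 5.6  1.7 -0.3] 13.725
red_mark 0.66 [ 580. -190.  215.] ang 0.000621664437784871
15.35
[(0.73, array([ 579., -197.,  216.])), (0.94, array([541., 253.,  66.]))] 15.5
```

View pics/e.png

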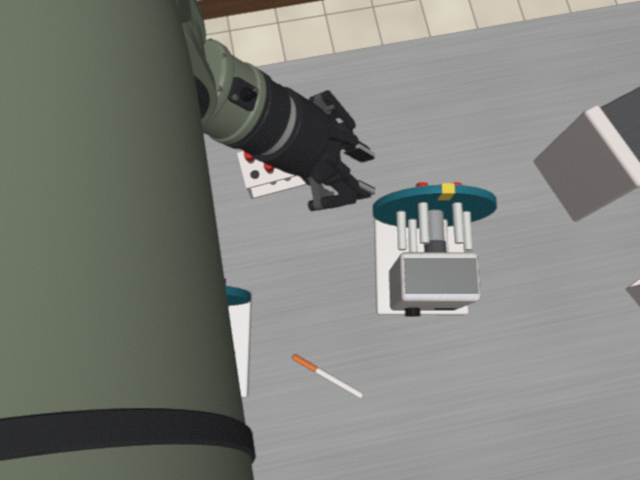

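The mark sits at the top of the red wheel at about (448,191). The top camera gives 0.00 rad and the side camera about 0.07 rad. The gripper is clear, and the purple mark's reading is unchanged within noise.

```bash
python3 -c "
from h import *
dwell(.3);print(sign_off())"
```

```text
the job is handed in; nothing more can be done
None
```

The job is handed in: the red-capped wheel was left with its yellow mark at the top (cameras read 0.00 and about 0.07 rad off), the gripper was clear, and the purple wheel's mark read unchanged within camera error; no verdict was returned.

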